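Fit a heat spacer into a breaker row and hold the row closed

ROBOT

A 7-joint arm with a two-finger parallel gripper is mounted at the origin on a cart in front of the work surface, level with it; the furniture and walls round the work are solid. World frame = base frame: x ahead of the robot, y to its left, z up, the work surface at z = 0. Lengths are in m, angles in rad, forces in N, time in s.
With the tool pointing down it reaches from about 0.4 to 0.85 m from the base axis. Payload 10.4 kg.
Tool frame: the origin (TCP) lies at the very end of the fingers, on their centre line; the grasp point (between the pads) lies 19 mm behind it; z points along the fingers, y is the line along which they close (so a half turn about z gives the same grasp; the last joint's range is limited). The gripper opens to 85 mm and grips with 20 to 120 N. Pads are 22 mm wide; open, the fingers measure 114 mm over their backs; the gripper's body (76 mm by 85 mm) begins 54 mm behind the grasp point. The pads swing forward as they close: fully open they stand 13 mm farther back than shut.
Start: joints at [1.089, 0.332, -0.065, 1.46, 0.022, 1.35, -0.088], TCP at [0.277, -0.56, 0.231] pointing down, gripper open.
Joint ranges: [-2.6, 2.6], [-0.5, 2.12], [-1.47, 1.34], [0.16, 2.42], [-1.27, 4.41], [0.06, 2.06], [-2.6, 2.6]. Speed limits (rad/s): [2.22, 2.22, 2.79, 2.79, 3.14, 3.14, 3.14].

INTERFACE

Orientations are given as a unit quaternion [x, y, z, w].
In Python, from workcell import manip, vision, order gives the robot as it stands. The module is installed in compiled form; this text tells all that it offers.
- The arm moves only by the tool move_arm, never from a script. Its argument "motion" is a list of rows, each a list of 3 entries, a list of its own where there are three numbers: the shift along the tool's x, y, z scaled (see below), then the turn, a rotation vector about the tool's x, y, z scaled (see below), then the opening, from -1 (shut) to 1 (fully open). In form: [[[dx, dy, dz], [wx, wy, wz], hand], ...]. A call has 1 to 12 rows; each row shifts and turns the commanded pose from where the row before left it, along the tool's axes as they then stand; what a row does not reach is not made up. The controller multiplies each number of a shift by 0.75 m and each number of a turn by pi/4 rad. A row lasts 1/10 s, in which the tool goes at most 50 mm and 8.59 degrees, less where a joint would pass 70% of its speed; a pose out of reach is approached as far as the arm can. A call with a number of a shift or a turn outside -1 to 1 is refused whole. A call with a gripper value outside its range is refused whole. The fingers move at their own pace and stop on an object; "newtons" is the grip in N (left out, the last holds). Time passes only in rows, so rows that do not move let the fingers close. It gives the time, the measured TCP pose, the force, the opening and the grip force at its end, in the units of the state.
- manip.get_obs(): the state, without advancing time (a new reading comes with each control period).
- vision.camera(name): name is "side" or "top" or "wrist"; returns a dict with "pixels" (420x560x3 uint8, red, green, blue), "fx", "fy", "cx", "cy" (pixels), "R" (3x3) and "t" (3): a world point X has camera coordinates R X + t. Camera axes: x right, y down, z forward; pixel columns grow to the right and rows downward; lengths in m; the calibration is good to about 2 mm. A picture is of the moment at which its call begins. There is no depth.
- order.hand_in(): hands the job in; it is judged then, once.
The state is a dict: "clock": time; "joint_pos": joint angles; "joint_velocities": joint speeds; "tau": joint torques, N m; "position": TCP position; "ee_rot": TCP orientation; "ft_force": force on the tool from outside, world axes, zero at the start; "torque": the same for the moment, N m; "grip_width": opening from 0.0 (shut) to 1.0 (fully open); "grasp_force": force on a finger pad.
Only numpy, scipy, OpenCV 4.12 (cv2) and the standard library are available. Lean on these libraries where they do the work, as an engineer would, in place of code of your own. Each camera call takes 0.05 s, during which the arm holds its last target. There are 200 camera calls.

TASK

On the mounting panel, set the loose spacer down upright on the rail in the one gap of the breaker row that is already wide enough for it, without pushing any of the breakers aside to make room, and let go of it. Then slide the loose end clamp along the rail until spacer, breakers and both clamps stand tight together with no gap left, and finish holding the clamp pressed against the row, firmly but without ramming it, so that I can tighten its screw; leave the other things on the bench where they are.

Things in the scene. Friction and masses are not known exactly. Their poses are not given: they have to be found in the camera images.
- panel: fixed aluminium plate 118 x 240 x 4 mm with a steel rail along y. Origin on its underside below the rail's centre line; z up, y along the rail towards the tight clamp. Rail: 35 mm wide, y -98 to 108 mm, top 11.5 mm above the origin. A closed wiring duct, top at 40 mm, stands on the plate at x 43 to 65 mm; a 13 mm high earth stud at x -42, y 88 mm
- tight_clamp: end clamp at the row's +y end, tightened, fixed: grey block 48 mm across the rail, 12 mm wide along it, top 42 mm above its origin. Origin mid-width on the rail's centre line, level with the panel's underside; axes as the panel's. The row closes up against it: fully closed, with the spacer in, the two clamps' origins stand 102 mm apart
- breaker_a: single breaker, white, 18 mm wide along the rail; across it 62 mm up to 36 mm above its origin, then 42 mm up to its top at 50 mm (toggle 2 mm more). Origin mid-width on the rail's centre line, level with the panel's underside; axes as the panel's. Only slides along the rail (about 1 N friction). Just one gap in the row is wide enough for the spacer, 20 to 24 mm; others are under 15 mm
- breaker_b: another single breaker, the same as breaker_a. The three breakers stand in any order
- breaker_double: double breaker, as breaker_a but 36 mm wide along the rail and with two toggles joined by a bar
- loose_clamp: loose end clamp at the row's -y end: same block as the tight clamp (48 mm across the rail, 12 mm wide along it, top 42 mm above its origin, upright sides). Origin mid-width on the rail's centre line, level with the panel's underside; axes as the panel's. Only slides along the rail (about 1 N friction); the rail beyond it is free for the fingers
- spacer: loose grey spacer, 60 g, standing upright on the bench. Origin at the centre of its underside. Vented body 62 mm along x, 18 mm along y, up to 38 mm, bottom tapered to 12 mm thick; its underside has a slot along y, 6 mm deep, 38 mm wide (41 at the mouth), that fits over the rail. Seated: x across the rail (either way round), origin 5.5 mm above the panel's
- spacer_head (a point): middle of the spacer's narrower head, by which it is held: 30 mm along the spacer's x, 14 mm along its y, from 38 mm to 70 mm above the spacer's origin; this point is 60 mm above it. Seated, the head stands 25 mm above the breakers
- driver_blue: bystander: screwdriver with a blue handle, 18 x 152 x 17 mm, lying on the bench; origin at the centre of its underside
- dev_board: bystander: circuit board, 62 x 56 x 21 mm; origin at the centre of the underside
- tip_tin: bystander: small round tin, 46 mm across, 16 mm high; origin at the centre of the underside
- dip_chip_0: bystander: large black chip with two rows of pins, 24 x 60 x 11 mm, lying; origin at the centre of the underside

How it is judged:
On the way:
1. the spacer sits upright on the rail between the two end clamps, let go, with no breaker shifted to make room (z of spacer in the frame of panel between 0.0035 and 0.0075 m and x of spacer in the frame of panel between -0.004 and 0.004 m and y of spacer in the frame of tight_clamp below -0.012 m and y of spacer in the frame of loose_clamp above 0.012 m and angle between spacer's own z axis and vertical below 0.12 rad and angle between the x axis of spacer and the x axis of panel, either way round below 0.15 rad and distance of each of breaker_a, breaker_b, breaker_double from where it was at the start of the episode below 0.004 m and contact force between the fingers and spacer below 0.2 N), for 0.2 s.
At the end, for the whole second after the job is handed in: The robot presses the loose clamp (over 4 N; over 2 N arrive at the tight clamp); the clamps are within 2.5 mm of fully closed up; the spacer sits between them on the rail (height within 2 mm, 4 mm across the rail), upright and square within 0.08 rad (horizontal distance between loose_clamp and tight_clamp below 0.1045 m and z of spacer in the frame of panel between 0.0035 and 0.0075 m and x of spacer in the frame of panel between -0.004 and 0.004 m and y of spacer in the frame of tight_clamp below -0.012 m and y of spacer in the frame of loose_clamp above 0.012 m and angle between spacer's own z axis and vertical below 0.08 rad and angle between the x axis of spacer and the x axis of panel, either way round below 0.08 rad and contact force between any of the fingers, the arm and loose_clamp above 4 N and contact force between tight_clamp and anything else above 2 N and linear speed of spacer below 0.01 m/s); the arm keeps its last pose, push and grip.
It fails at once if the clamp is rammed: more than 60 N between the robot and the loose clamp, or arriving at the tight clamp (contact force between any of the fingers, the arm and loose_clamp above 60 N or contact force between tight_clamp and anything else above 60 N).
It fails at once if another thing on the bench is moved by more than 20 mm (distance of any of driver_blue, dev_board, dip_chip_0, tip_tin from where it was at the start of the episode above 0.02 m).
It also fails if it takes over 48 s, if anything falls off the work surface, if the arm or the gripper's body presses on something with over 40 N, if the wrist force passes 120 N, or if a joint passes its speed limit or range.

## Working session

There is one attempt and no reset: what is moved stays moved. The work goes in short steps, Python scripts to look and compute and a tool call to move; the robot and the scene stay as the last step left them, time stands still between calls to the robot, and variables do not carry over. Pictures are saved under pics/ and viewed, at most 10 in all, crops included, and the job is handed in when it is done.

Besides the shell and the picture viewer there is one more tool, called after ">>>" as name(argument=value, ...), one argument or row to a line, values as JSON. move_arm: Moves the arm, as the interface text tells. Its arguments: {"type":"object","properties":{"motion":{"type":"array"},"newtons":{"type":"number"}},"required":["motion"]}

```bash
mkdir -p pics; cat > h.py <<'E'
import numpy as np, cv2
from workcell import manip, vision, order
def snap(n,f):
    c=vision.camera(n); cv2.imwrite('pics/'+f+'.png',cv2.cvtColor(c['pixels'],cv2.COLOR_RGB2BGR)); np.savez('pics/'+f+'.npz',**c); return c
def load(f): return dict(np.load('pics/'+f+'.npz'))
def ray(c,u,v,z):
    R=c['R'];t=c['t'];o=-R.T@t;d=R.T@np.array([(u-c['cx'])/c['fx'],(v-c['cy'])/c['fy'],1]);return o+d*(z-o[2])/d[2]
def proj(c,X):
    p=c['R']@np.array(X)+c['t'];return np.array([c['fx']*p[0]/p[2]+c['cx'],c['fy']*p[1]/p[2]+c['cy']])
E
python3 - <<'E'
from h import *
np.set_printoptions(precision=4,suppress=True)
for n in('side','top'):
    c=snap(n,n+'0');print(n,c['fx'],c['cx'],c['cy'],c['R'],-c['R'].T@c['t'])
print(manip.get_obs())
E
```

```text
side 429.7889926049154 270.26399999495953 214.0398802444692 [[-0.9998 -0.0091 -0.0177]
 [ 0.0074  0.6538 -0.7566]
 [ 0.0185 -0.7566 -0.6536]] [0.5111 0.8354 0.7065]
top 510.4250161100831 278.1994566886685 205.4732701794748 [[ 0.0097 -0.9996  0.0247]
 [-0.9825 -0.0141 -0.1859]
 [ 0.1862 -0.0225 -0.9823]] [0.3229 0.1083 1.0909]
{'clock': 0.1, 'joint_pos': array([ 1.0894,  0.3328, -0.0647,  1.4608,  0.0216,  1.3499, -0.0885]), 'joint_velocities': array([ 0.0014, -0.0004, -0.0011, -0.0031,  0.0004,  0.0015,  0.0007]), 'tau': array([  0.0023, -62.6741,   0.0499, -39.2433,   0.0164,   0.0069,
         0.0001]), 'position': array([ 0.2766, -0.5601,  0.2306]), 'ee_rot': array([ 0.9738,  0.2274, -0.0002, -0.0006]), 'ft_force': array([ 0.3722,  1.1014, -0.0564]), 'torque': array([ 0.0044, -0.0186,  0.0102]), 'grasp_force': 0.0, 'grip_width': 1.0011902487290094}
```

View pics/top0.png

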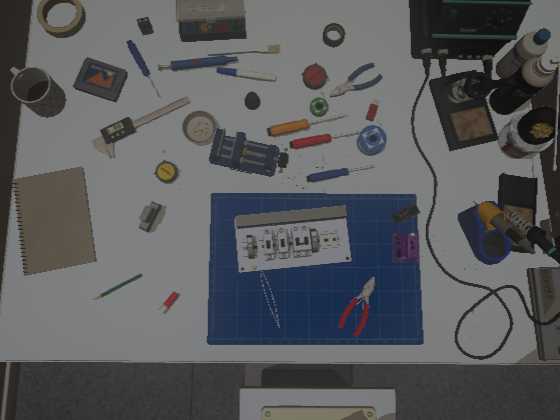

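View pics/side0.png

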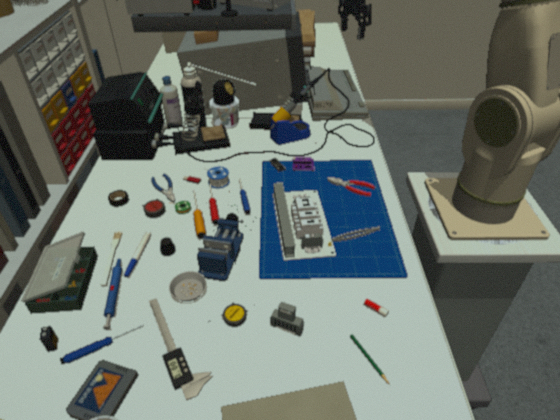

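The top view shows the panel around (293,240), with a clamp at each end of the row, and the loose spacer at (150,216). In the side view the spacer is at (287,318). I'll enlarge both areas.

```bash
python3 - <<'E'
from h import *
def crop(f,x0,y0,x1,y1,s):
    im=cv2.imread(f'pics/{f}.png')[y0:y1,x0:x1]; im=cv2.resize(im,None,fx=s,fy=s,interpolation=cv2.INTER_CUBIC)
    im=cv2.convertScaleAbs(im,alpha=1.5)
    for x in range(x0,x1,10): cv2.putText(im,str(x),((x-x0)*s,8),0,.3,(0,255,255));cv2.line(im,((x-x0)*s,8),((x-x0)*s,13),(0,255,255))
    for y in range(y0,y1,10): cv2.putText(im,str(y),(0,(y-y0)*s+3),0,.3,(0,255,255))
    return im
a=crop('top0',232,204,356,274,6); b=crop('top0',132,198,172,234,6)
cv2.imwrite('pics/a.png',a)
W=np.zeros((600,800,3),np.uint8)
s=crop('side0',270,185,340,265,7); W[:560,:490]=s; W[:216,500:740]=b
s2=crop('side0',262,295,312,340,6); W[230:500,500:800]=s2
cv2.imwrite('pics/b.png',W)
E
```

```text
(no output)
```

View pics/a.png

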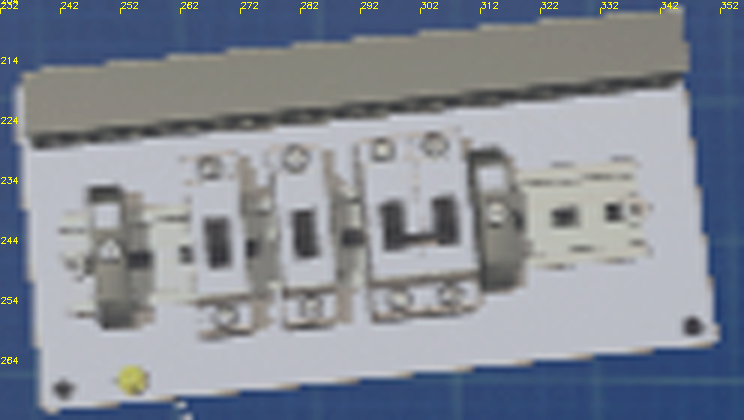

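View pics/b.png

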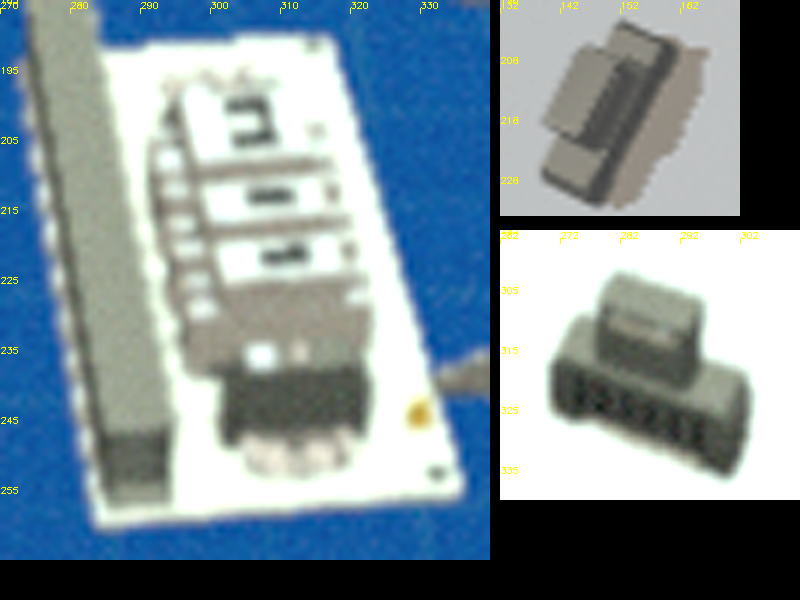

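The top crop shows the row from left to right. The tight clamp is at about (250,245), then the only wide gap (253–264, about 22 mm). After it come the singles at 264–272 and 278–286, the double at 292–310 and the loose clamp at about 314. The spacer head's top-face corners are about (146.2,205.8), (154,208.8), (146.7,221) and (139.2,218.3). The side view agrees with this.

```bash
python3 - <<'E'
from h import *
np.set_printoptions(precision=4,suppress=True)
c=load('top0');s=load('side0')
P=[ray(c,*p,.07) for p in[(146.2,205.8),(154,208.8),(146.7,221),(139.2,218.3)]]
print('head',np.array(P),np.mean(P,0),[np.linalg.norm(P[i]-P[i-1]) for i in range(4)])
# side head top: corners of crop 6x
q=[(262+(x-500)/6,295+(y-230)/6) for x,y in[(618,272),(704,300),(694,330),(598,303)]]
Q=[ray(s,*p,.07) for p in q];print('side head',np.array(Q),np.mean(Q,0))
t=lambda x,y:(232+x/6,204+y/6)
pl=[ray(c,*t(*p),.004) for p in[(45,411),(718,343)]];print('plate front edge',np.array(pl),np.linalg.norm(pl[0]-pl[1]))
d=[ray(c,*t(*p),.04) for p in[(22,72),(682,10),(30,135),(688,72)]];print('duct top',np.array(d))
v=np.mean([pl[0]-pl[1],d[0]-d[1],d[2]-d[3]],0);print('yaw',[np.arctan2(-w[0],w[1]) for w in(pl[0]-pl[1],d[0]-d[1],d[2]-d[3])])
yw=np.arctan2(-v[0],v[1]);ex=np.array([np.cos(yw),np.sin(yw),0]);ey=np.array([-ex[1],ex[0],0])
for n,p,z in[('stud',(132,380),.013),('clampT l top',(88,188),.042),('clampT l bot',(98,326),.042),('brk1 TL',(192,158),.05),('brk1 BL',(200,300),.05)]:
    X=ray(c,*t(*p),z);print(n,X)
O=ray(c,*t(132,380),.013)+.042*ex-.088*ey;print('origin by stud',O,'yaw',yw)
D=np.mean(d,0);print('duct mid x in panel from O',(D-O)@ex,(D-O)@ey)
E
```

```text
head [[0.5119 0.3521 0.07  ]
 [0.506  0.336  0.07  ]
 [0.4808 0.3493 0.07  ]
 [0.4861 0.3646 0.07  ]] [0.4962 0.3505 0.07  ] [np.float64(0.028670067731178393), np.float64(0.017089232285093202), np.float64(0.028408319090797822), np.float64(0.016206850847061204)]
side head [[0.506  0.3452 0.07  ]
 [0.4801 0.3558 0.07  ]
 [0.4835 0.3667 0.07  ]
 [0.5121 0.3567 0.07  ]] [0.4954 0.3561 0.07  ]
plate front edge [[ 0.3837  0.1638  0.004 ]
 [ 0.4104 -0.0743  0.004 ]] 0.23962066201047794
duct top [[ 0.4985  0.1727  0.04  ]
 [ 0.5237 -0.0576  0.04  ]
 [ 0.4765  0.1694  0.04  ]
 [ 0.5017 -0.0594  0.04  ]]
yaw [np.float64(0.11136410425326035), np.float64(0.10904627028197672), np.float64(0.10996761201773203)]
stud [0.3943 0.1332 0.013 ]
clampT l top [0.458  0.1489 0.042 ]
clampT l bot [0.4106 0.1445 0.042 ]
brk1 TL [0.4678 0.1132 0.05  ]
brk1 BL [0.4192 0.1098 0.05  ]
origin by stud [0.4458 0.0504 0.013 ] yaw 0.11014030067665316
duct mid x in panel from O 0.054675132734696354 -9.230080356821286e-05
```

Panel origin is (0.446,0.050) with yaw 0.110, and the duct position agrees with it. The spacer is near (0.495,0.353) with yaw about −0.43.

>>> move_arm(
  motion=[
    [[0.04, -0.048, 0], [0, 0, 0], 1],
    [[0.04, -0.048, 0], [0, 0, 0], 1],
    [[0.04, -0.048, 0], [0, 0, 0], 1],
    [[0.04, -0.048, 0], [0, 0, 0], 1],
    [[0.04, -0.048, 0], [0, 0, 0], 1],
    [[0.04, -0.048, 0], [0, 0, 0], 1],
    [[0.04, -0.048, 0], [0, 0, 0], 1],
    [[0.04, -0.048, 0], [0, 0, 0], 1],
    [[0.04, -0.048, 0], [0, 0, 0], 1],
    [[0.04, -0.048, 0], [0, 0, 0], 1],
    [[0.04, -0.048, 0], [0, 0, 0], 1],
    [[0.04, -0.048, 0], [0, 0, 0], 1],
  ],
)

```text
clock: 1.3
position: [0.4081, -0.0118, 0.2313]
ee_rot: [0.974, 0.227, 0.0, 0.0]
ft_force: [0.3, -0.1, 0.2]
grip_width: 1.0
grasp_force: 0.0
```

>>> move_arm(
  motion=[
    [[0.04, -0.048, 0], [0, 0, 0], 1],
    [[0.04, -0.048, 0], [0, 0, 0], 1],
    [[0.04, -0.048, 0], [0, 0, 0], 1],
    [[0.04, -0.048, 0], [0, 0, 0], 1],
    [[0.04, -0.048, 0], [0, 0, 0], 1],
    [[0.04, -0.048, 0], [0, 0, 0], 1],
    [[0.04, -0.048, 0], [0, 0, 0], 1],
    [[0.04, -0.048, 0], [0, 0, 0], 1],
    [[0, 0, 0], [0, 0, -0.19], 1],
    [[0, 0, 0], [0, 0, -0.19], 1],
    [[0, 0, 0], [0, 0, -0.19], 1],
    [[0, 0, 0], [0, 0, -0.19], 1],
  ],
)

```text
clock: 2.5
position: [0.4957, 0.3509, 0.2308]
ee_rot: [0.862, 0.506, -0.0, 0.0]
ft_force: [-1.1, -0.3, 0.3]
grip_width: 1.001
grasp_force: 0.0
```

>>> move_arm(
  motion=[
    [[0, 0, 0], [0, 0, -0.19], 1],
    [[0, 0, 0], [0, 0, -0.19], 1],
    [[0, 0, 0], [0, 0, -0.19], 1],
    [[0, 0, 0], [0, 0, -0.19], 1],
    [[0, 0, 0], [0, 0, -0.19], 1],
    [[0, 0, 0], [0, 0, -0.19], 1],
    [[0, 0, 0], [0, 0, -0.19], 1],
    [[0, 0, 0], [0, 0, -0.19], 1],
    [[0, 0, 0], [0, 0, -0.19], 1],
    [[0, 0, 0], [0, 0, -0.19], 1],
    [[0, 0, 0], [0, 0, -0.19], 1],
    [[0, 0, 0], [0, 0, 0], 1],
  ],
)

```text
clock: 3.7
position: [0.4959, 0.3506, 0.2307]
ee_rot: [0.219, 0.976, -0.0, -0.001]
ft_force: [-0.1, 0.5, -0.5]
grip_width: 0.999
grasp_force: 0.0
```

```bash
python3 - <<'E'
from h import *
np.set_printoptions(precision=4,suppress=True)
o=manip.get_obs();print(o);c=snap('wrist','w1');print(c['fx'],c['cx'],c['cy'],c['R'],-c['R'].T@c['t'])
print(proj(c,[.495,.353,.07]))
from scipy.spatial.transform import Rotation as Ro
print(Ro.from_quat(o['ee_rot']).as_matrix())
E
```

```text
{'clock': 3.7, 'joint_pos': array([ 0.2133,  0.6579, -1.3453,  1.4642,  0.6385,  1.5196,  0.0148]), 'joint_velocities': array([-0.0075, -0.0169,  0.0213, -0.0005, -0.0274, -0.0128, -0.1644]), 'tau': array([  0.0135, -55.0824, -24.1201, -32.2665,   0.3788,   0.196 ,
         2.5994]), 'position': array([0.4959, 0.3506, 0.2307]), 'ee_rot': array([ 0.2193,  0.9757, -0.0002, -0.0005]), 'ft_force': array([-0.1238,  0.4604, -0.4785]), 'torque': array([-0.0182, -0.0689,  0.0046]), 'grasp_force': 0.0, 'grip_width': 0.9990889976267435}
290.2563062565591 277.47115543247753 208.97689419906743 [[ 0.4282  0.9037 -0.0001]
 [ 0.8568 -0.4059  0.3179]
 [ 0.2872 -0.1362 -0.9481]] [0.4214 0.3851 0.3726]
[279.8573 190.2492]
[[-0.9038  0.4279 -0.0011]
 [ 0.4279  0.9038 -0.0001]
 [ 0.001  -0.0006 -1.    ]]
```

View pics/w1.png

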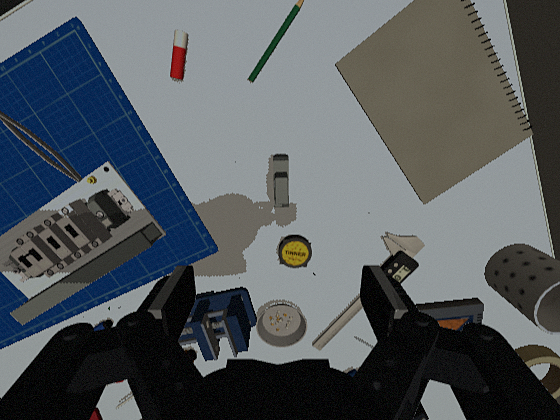

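The wrist view shows the spacer at about (281,180), its long axis close to vertical in the image and centred between the fingers. I'll zoom in.

```bash
python3 - <<'E'
from h import *
im=cv2.imread('pics/w1.png')[145:220,255:310]; im=cv2.convertScaleAbs(cv2.resize(im,None,fx=8,fy=8,interpolation=cv2.INTER_CUBIC),alpha=1.4)
for k in range(0,75,5): cv2.putText(im,str(145+k),(0,k*8+3),0,.3,(0,0,255))
for k in range(0,55,5): cv2.putText(im,str(255+k),(k*8,8),0,.3,(0,0,255))
cv2.imwrite('pics/w1c.png',im)
c=load('w1')
for z in(0,.038,.07):print(z,proj(c,[.495,.353,z]))
E
```

```text
0 [279.44715921 176.47949483]
0.038 [279.65010418 183.29284246]
0.07 [279.85730875 190.2491952 ]
```

View pics/w1c.png

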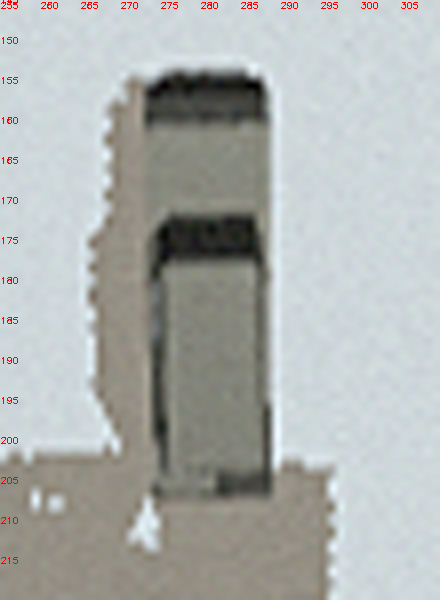

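The head's top face has corners of about (274.4,177.8), (286.4,177.8), (287.4,204) and (275.2,204).

```bash
python3 - <<'E'
from h import *
np.set_printoptions(precision=4,suppress=True)
c=load('w1');P=np.array([ray(c,*p,.07) for p in[(274.4,177.8),(286.4,177.8),(287.4,204),(275.2,204)]])
print(P,P.mean(0),[np.linalg.norm(P[i]-P[i-1]) for i in range(4)])
for a,b in((0,3),(1,2)):
    d=P[b]-P[a];print(np.arctan2(d[1],d[0]))
d=P[1]-P[0];print(np.arctan2(-d[0],d[1]))
E
```

```text
[[0.4802 0.3536 0.07  ]
 [0.4856 0.3651 0.07  ]
 [0.5126 0.3538 0.07  ]
 [0.5069 0.3418 0.07  ]] [0.4963 0.3536 0.07  ] [np.float64(0.029174790989045716), np.float64(0.0127376143966338), np.float64(0.029196807886097596), np.float64(0.013339578241645276)]
-0.41583948229084794
-0.39522768453675944
-0.4424302246284523
```

>>> move_arm(
  motion=[
    [[0.0013, 0.0033, 0.04], [0, 0, -0.025], 0.2],
    [[0, 0, 0.04], [0, 0, 0], 0.2],
    [[0, 0, 0.04], [0, 0, 0], 0.2],
    [[0, 0, 0.04], [0, 0, 0], 0.2],
    [[0, 0, 0.04], [0, 0, 0], 0.2],
    [[0, 0, 0.04], [0, 0, 0], 0.2],
    [[0, 0, 0], [0, 0, 0], 0],
    [[0, 0, 0], [0, 0, 0], -1],
    [[0, 0, 0], [0, 0, 0], -1],
    [[0, 0, 0], [0, 0, 0], -1],
    [[0, 0, 0], [0, 0, 0], -1],
    [[0, 0, 0], [0, 0, 0], -1],
  ],
  newtons=30,
)

```text
clock: 4.95
position: [0.4968, 0.3544, 0.0532]
ee_rot: [0.211, 0.977, 0.001, 0.001]
ft_force: [-1.3, 0.2, 7.7]
grip_width: 0.16
grasp_force: 32.2
```

```bash
python3 - <<'E'
from h import *
np.set_printoptions(precision=4,suppress=True)
print(manip.get_obs())
E
```

```text
{'clock': 4.95, 'joint_pos': array([ 0.1531,  0.8154, -1.2015,  1.6454,  0.798 ,  1.2501, -0.0688]), 'joint_velocities': array([-0.0017,  0.0002, -0.0018, -0.0001,  0.    , -0.0001, -0.0002]), 'tau': array([  0.0226, -58.3857, -24.2216, -24.7502,   0.1884,  -0.2328,
         0.0261]), 'position': array([0.4968, 0.3544, 0.0532]), 'ee_rot': array([0.2111, 0.9775, 0.001 , 0.0009]), 'ft_force': array([-1.3454,  0.1862,  7.6983]), 'torque': array([-0.1269,  0.1372,  0.0166]), 'grasp_force': 32.18266546726227, 'grip_width': 0.1595140815265028}
```

>>> move_arm(
  motion=[
    [[0, 0, -0.03], [0, 0, 0], -1],
    [[0, 0, -0.045], [0, 0, 0], -1],
    [[0, 0, -0.045], [0, 0, -0.17], -1],
    [[0, 0, -0.045], [0, 0, -0.17], -1],
    [[0, 0, -0.035], [0, 0, -0.17], -1],
    [[0, 0, 0], [0, 0, -0.17], -1],
    [[0.0187, -0.0497, 0], [0, 0, 0], -1],
    [[0.0187, -0.0497, 0], [0, 0, 0], -1],
    [[0.0187, -0.0497, 0], [0, 0, 0], -1],
    [[0.0187, -0.0497, 0], [0, 0, 0], -1],
    [[0.0187, -0.0497, 0], [0, 0, 0], -1],
    [[0.0187, -0.0497, 0], [0, 0, 0], -1],
  ],
)

```text
clock: 6.15
position: [0.4373, 0.1243, 0.2014]
ee_rot: [-0.054, 0.999, -0.0, -0.0]
ft_force: [-0.3, -0.6, 1.6]
grip_width: 0.157
grasp_force: 31.1
```

>>> move_arm(
  motion=[
    [[0, 0, 0], [0, 0, 0], -1],
    [[0, 0, 0], [0, 0, 0], -1],
  ],
)

```text
clock: 6.35
position: [0.4381, 0.1241, 0.2022]
ee_rot: [-0.053, 0.999, -0.002, 0.001]
ft_force: [0.7, 1.4, -1.7]
grip_width: 0.156
grasp_force: 31.1
```

```bash
python3 - <<'E'
from h import *
np.set_printoptions(precision=4,suppress=True)
o=manip.get_obs();print(o);snap('wrist','w2');snap('top','top2')
im=cv2.imread('pics/w2.png'); cv2.imwrite('pics/w2c.png',cv2.convertScaleAbs(cv2.resize(im[60:340,120:440],None,fx=2.1,fy=2.1,interpolation=cv2.INTER_CUBIC),alpha=1.4))
q=o['ee_rot'];print(2*np.arctan2(q[1],q[0])-np.pi)
E
```

```text
{'clock': 6.35, 'joint_pos': array([ 1.0311,  0.1405, -1.459 ,  1.8775,  0.1516,  1.2516,  1.2017]), 'joint_velocities': array([-0.0814,  0.0671, -0.0145, -0.0134,  0.0123,  0.0012, -0.0191]), 'tau': array([  3.4267, -17.4499,  -4.1181, -37.3483,  -0.1124,   0.0608,
         0.5409]), 'position': array([0.4381, 0.1241, 0.2022]), 'ee_rot': array([-0.0528,  0.9986, -0.002 ,  0.0008]), 'ft_force': array([ 0.6783,  1.4483, -1.7471]), 'torque': array([ 0.0137, -0.0087,  0.0337]), 'grasp_force': 31.14492416381836, 'grip_width': 0.15583443870542257}
0.10555345044442221
```

View pics/w2c.png

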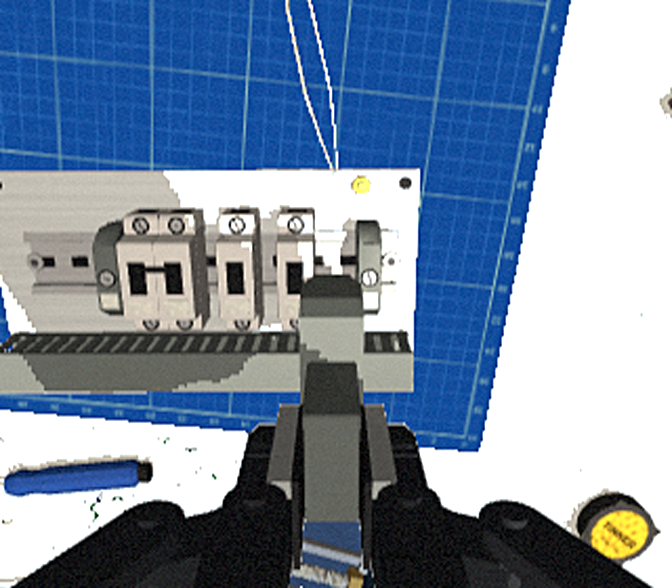

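The wrist view shows the spacer held straight. In crop pixels its body spans x≈299–363. The gap's breaker edge is at about (312,270) and the tight clamp's near edge at about (357,260).

```bash
python3 - <<'E'
from h import *
np.set_printoptions(precision=4,suppress=True)
c=load('w2');im=c['pixels'].astype(int).sum(2)
t=lambda x,y:(120+x/2.1,60+y/2.1)
O=np.array([.4458,.0504]);yw=.110;E=np.array([[np.cos(yw),np.sin(yw)],[-np.sin(yw),np.cos(yw)]])
pan=lambda p,z:E@(ray(c,*t(*p),z)[:2]-O)
for n,p,z in[('brk R',(312,270),.05),('brk L',(277,270),.05),('clampT L',(357,250),.042),('clampT R',(381,250),.042),('clamp front L',(357,222),.042),('sp body L',(299,340),.187),('sp body R',(363,340),.187),('sp head L',(303,450),.219),('sp head R',(360,450),.219),('stud',(361,184),.013),('loose L',(96,270),.042),('b2',(216,270),.05),('dbl L',(117,270),.05),('dbl R',(193,270),.05)]: print(n,pan(p,z))
print('tcp',E@(manip.get_obs()['position'][:2]-O))
for v in(175,185):
  print(v,[(u,im[v,u]) for u in range(248,306)])
E
```

```text
brk R [-0.0054  0.0637]
brk L [-0.0055  0.0463]
clampT L [-0.0136  0.0863]
clampT R [-0.0136  0.0984]
clamp front L [-0.0279  0.0862]
sp body L [-0.0213  0.0648]
sp body R [-0.0213  0.0825]
sp head L [-0.0061  0.0671]
sp head R [-0.0061  0.0805]
stud [-0.043   0.0892]
loose L [-0.0037 -0.0471]
b2 [-0.0056  0.0159]
dbl L [-0.0058 -0.0334]
dbl R [-0.0056  0.0045]
tcp [0.0003 0.0771]
175 [(248, np.int64(339)), (249, np.int64(346)), (250, np.int64(342)), (251, np.int64(282)), (252, np.int64(334)), (253, np.int64(328)), (254, np.int64(329)), (255, np.int64(331)), (256, np.int64(331)), (257, np.int64(324)), (258, np.int64(334)), (259, np.int64(324)), (260, np.int64(326)), (261, np.int64(300)), (262, np.int64(499)), (263, np.int64(480)), (264, np.int64(480)), (265, np.int64(489)), (266, np.int64(473)), (267, np.int64(498)), (268, np.int64(491)), (269, np.int64(133)), (270, np.int64(431)), (271, np.int64(540)), (272, np.int64(522)), (273, np.int64(516)), (274, np.int64(521)), (275, np.int64(522)), (276, np.int64(523)), (277, np.int64(521)), (278, np.int64(530)), (279, np.int64(527)), (280, n
[... 1121 characters left out ...]
(84)), (274, np.int64(357)), (275, np.int64(642)), (276, np.int64(614)), (277, np.int64(606)), (278, np.int64(583)), (279, np.int64(590)), (280, np.int64(602)), (281, np.int64(661)), (282, np.int64(0)), (283, np.int64(21)), (284, np.int64(29)), (285, np.int64(55)), (286, np.int64(10)), (287, np.int64(37)), (288, np.int64(37)), (289, np.int64(58)), (290, np.int64(93)), (291, np.int64(381)), (292, np.int64(363)), (293, np.int64(357)), (294, np.int64(372)), (295, np.int64(378)), (296, np.int64(381)), (297, np.int64(382)), (298, np.int64(381)), (299, np.int64(388)), (300, np.int64(398)), (301, np.int64(201)), (302, np.int64(372)), (303, np.int64(620)), (304, np.int64(527)), (305, np.int64(270))]
```

```bash
python3 - <<'E'
from h import *
np.set_printoptions(precision=4,suppress=True)
O=np.array([.4458,.0504]);yw=.110;E=np.array([[np.cos(yw),np.sin(yw)],[-np.sin(yw),np.cos(yw)]])
c2=load('w2');c=snap('wrist','w3');o=manip.get_obs();print(o['position'],o['joint_pos'][2],o['joint_velocities'])
for k in(c2,c):
    C=-k['R'].T@k['t'];print('cam panel',E@(C[:2]-O),C[2]);print(k['R'])
print('tcp',E@(o['position'][:2]-O))
g=c['pixels'].astype(int).sum(2)
def edges(v,a,b): 
    r=g[v,a:b];return [(a+i+1,r[i],r[i+1]) for i in range(len(r)-1) if abs(r[i+1]-r[i])>120]
for v in(165,170,180,188):print(v,edges(v,245,310))
for v in(215,222,275,285):print(v,edges(v,245,310))
E
```

```text
[0.4375 0.1277 0.2019] -1.4594619132159852 [-0.0171  0.0176  0.0027  0.002  -0.0016 -0.0009  0.0073]
cam panel [-0.0823  0.0744] 0.34395485683961724
[[-0.105   0.9945 -0.0035]
 [ 0.9419  0.1006  0.3205]
 [ 0.319   0.0303 -0.9473]]
cam panel [-0.0823  0.0763] 0.3438723775210041
[[-0.1109  0.9938  0.0007]
 [ 0.9418  0.1049  0.3195]
 [ 0.3174  0.0361 -0.9476]]
tcp [0.0002 0.0777]
165 [(249, np.int64(383), np.int64(651)), (254, np.int64(583), np.int64(118)), (255, np.int64(118), np.int64(502)), (256, np.int64(502), np.int64(233)), (257, np.int64(233), np.int64(675)), (259, np.int64(591), np.int64(427)), (260, np.int64(427), np.int64(193)), (261, np.int64(193), np.int64(584)), (266, np.int64(641), np.int64(239)), (267, np.int64(239), np.int64(658)), (282, np.int64(518), np.int64(378)), (287, np.int64(362), np.int64(122)), (296, np.int64(218), np.int64(492)), (297, np.int64(492), np.int64(652))]
170 [(255, np.int64(340), np.int64(112)), (258, np.int64(257), np.int64(53)), (260, np.int64(124), np.int64(306)), (261, np.int64(306), np.int64(633)), (266, np.int64(623), np.int64(214)), (267, np
[... 1188 characters left out ...]
93, np.int64(339), np.int64(498)), (294, np.int64(498), np.int64(632))]
222 [(249, np.int64(233), np.int64(111)), (254, np.int64(86), np.int64(215)), (265, np.int64(202), np.int64(389)), (293, np.int64(387), np.int64(218)), (298, np.int64(206), np.int64(75)), (305, np.int64(229), np.int64(357)), (306, np.int64(357), np.int64(47))]
275 [(249, np.int64(37), np.int64(166)), (260, np.int64(175), np.int64(39)), (265, np.int64(42), np.int64(205)), (291, np.int64(209), np.int64(30)), (296, np.int64(42), np.int64(202)), (307, np.int64(160), np.int64(0))]
285 [(259, np.int64(192), np.int64(1)), (265, np.int64(56), np.int64(205)), (291, np.int64(198), np.int64(13)), (297, np.int64(20), np.int64(187))]
```

```bash
python3 - <<'E'
from h import *
np.set_printoptions(precision=4,suppress=True)
O=np.array([.4458,.0504]);yw=.110;E=np.array([[np.cos(yw),np.sin(yw)],[-np.sin(yw),np.cos(yw)]])
c=load('w3');o=manip.get_obs();print(E@(o['position'][:2]-O),o['position'][2],o['ee_rot'])
for n,p,z in[('brk R',(266.7,180),.05),('clampL',(286.3,180),.042),('body',(261.7,215),.187),('body',(293.7,215),.187),('head',(265,280),.219),('head',(291,280),.219)]:print(n,E@(ray(c,*p,z)[:2]-O))
im=cv2.imread('pics/w3.png')[130:330,220:340];cv2.imwrite('pics/w3c.png',cv2.convertScaleAbs(cv2.resize(im,None,fx=3,fy=3,interpolation=cv2.INTER_CUBIC),alpha=1.3))
E
```

```text
[0.0002 0.0777] 0.20191146416326208 [-0.0564  0.9984  0.0007 -0.0001]
brk R [-0.0148  0.0654]
clampL [-0.013  0.086]
body [-0.0258  0.0674]
body [-0.0258  0.0858]
head [-0.0031  0.0703]
head [-0.0031  0.0832]
```

View pics/w3c.png

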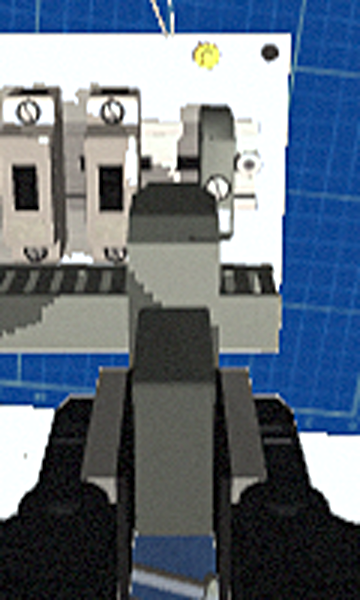

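The spacer body is seen at u 261.7–293.7. The gap's edges are at u≈266.5 and 286.3, and its centre lies about 1.3–2 mm to the −y side of the spacer. I'll shift and lower it to just above the row, then check again.

>>> move_arm(
  motion=[
    [[0, -0.0027, 0.02], [0, 0, 0], -1],
    [[0, 0, 0.03], [0, 0, 0], -1],
    [[0, 0, 0.03], [0, 0, 0], -1],
    [[0, 0, 0.024], [0, 0, 0], -1],
    [[0, 0, 0.012], [0, 0, 0], -1],
    [[0, 0, 0], [0, 0, 0], -1],
    [[0, 0, 0], [0, 0, 0], -1],
    [[0, 0, 0], [0, 0, 0], -1],
    [[0, 0, 0], [0, 0, 0], -1],
    [[0, 0, 0], [0, 0, 0], -1],
  ],
)

```text
clock: 7.5
position: [0.4382, 0.1235, 0.1151]
ee_rot: [-0.055, 0.999, -0.0, 0.0]
ft_force: [0.4, 0.3, -0.3]
grip_width: 0.152
grasp_force: 31.1
```

```bash
python3 - <<'E'
from h import *
np.set_printoptions(precision=4,suppress=True)
O=np.array([.4458,.0504]);yw=.110;E=np.array([[np.cos(yw),np.sin(yw)],[-np.sin(yw),np.cos(yw)]])
c=snap('wrist','w4');snap('side','s4');o=manip.get_obs();print(E@(o['position'][:2]-O),o['position'][2],o['ee_rot'],o['joint_pos'],o['joint_velocities'])
C=-c['R'].T@c['t'];print(E@(C[:2]-O),C[2])
im=cv2.imread('pics/w4.png')[90:290,180:380];im=cv2.convertScaleAbs(cv2.resize(im,None,fx=3,fy=3,interpolation=cv2.INTER_CUBIC),alpha=1.3)
W=np.zeros((600,800,3),np.uint8);W[:,:600]=im;s=cv2.imread('pics/s4.png')[175:275,280:346];W[:303,600:]=cv2.convertScaleAbs(cv2.resize(s,(200,303),interpolation=cv2.INTER_CUBIC),alpha=1.3)
cv2.imwrite('pics/w4c.png',W)
E
```

```text
[0.0004 0.0735] 0.11491786449229076 [-0.0547  0.9985 -0.0002  0.0002] [ 0.827   0.2997 -1.313   1.9847  0.3265  1.1004  1.0535] [-0.0049  0.0016  0.001   0.0029  0.     -0.0014  0.0021]
[-0.0822  0.073 ] 0.2569314371043764
```

View pics/w4c.png

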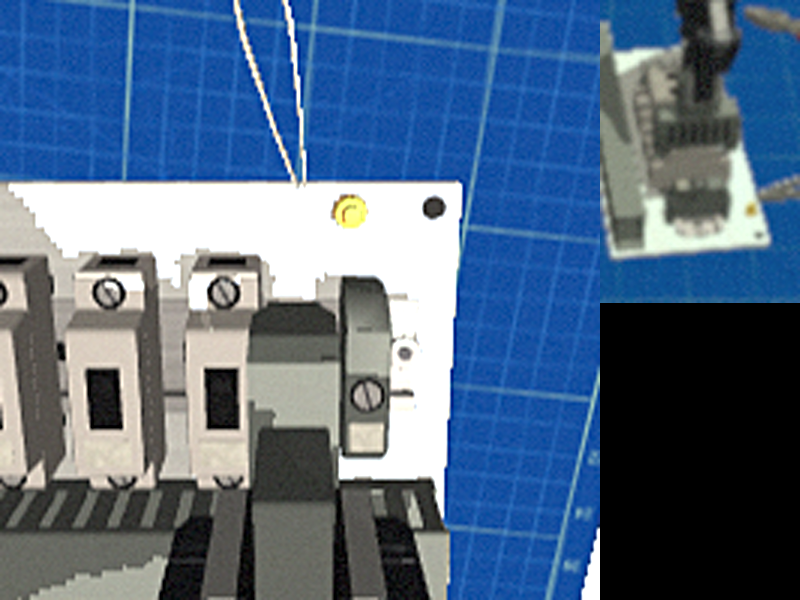

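The spacer body spans crop x 249–341, the near breaker's top-left edge is at x=186, and the tight clamp spans 341–388.

```bash
python3 - <<'E'
from h import *
np.set_printoptions(precision=4,suppress=True)
O=np.array([.4458,.0504]);yw=.110;E=np.array([[np.cos(yw),np.sin(yw)],[-np.sin(yw),np.cos(yw)]])
c=load('w4')
t=lambda x,y:(180+x/3,90+y/3)
for n,p,z in[('b1 L top',(187,400),.05),('b1 lower L',(192,290),.036),('b1 lower R',(262,290),.036),('clL',(341,400),.042),('clR',(388,400),.042),('body L',(249,385),.1),('body R',(341,385),.1),('head L',(253,520),.132),('head R',(337,520),.132),('stud',(350,212),.013),('b2 L',(70,440),.05)]:print(n,E@(ray(c,*t(*p),z)[:2]-O))
E
```

```text
b1 L top [-0.0008  0.046 ]
b1 lower L [-0.0261  0.0467]
b1 lower R [-0.0261  0.065 ]
clL [0.0024 0.0858]
clR [0.0024 0.0982]
body L [-0.0235  0.0646]
body R [-0.0235  0.0823]
head L [-0.0122  0.0666]
head R [-0.0122  0.0801]
stud [-0.0427  0.0891]
b2 L [0.0103 0.0153]
```

>>> move_arm(
  motion=[
    [[0, 0.0023, 0.008], [0, 0, 0], -1],
    [[0, 0, 0.01], [0, 0, 0], -1],
    [[0, 0, 0.01], [0, 0, 0], -1],
    [[0, 0, 0.01], [0, 0, 0], -1],
    [[0, 0, 0.01], [0, 0, 0], -1],
    [[0, 0, 0.01], [0, 0, 0], -1],
    [[0, 0, 0], [0, 0, 0], -1],
    [[0, 0, 0], [0, 0, 0], -1],
    [[0, 0, 0], [0, 0, 0], -1],
  ],
)

```text
clock: 8.5
position: [0.4379, 0.1255, 0.0714]
ee_rot: [-0.055, 0.998, 0.0, 0.0]
ft_force: [0.1, 0.5, -0.6]
grip_width: 0.15
grasp_force: 31.1
```

>>> move_arm(
  motion=[
    [[0, 0, 0.004], [0, 0, 0], -1],
    [[0, 0, 0.004], [0, 0, 0], -1],
    [[0, 0, 0], [0, 0, 0], -1],
    [[0, 0, 0], [0, 0, 0], -1],
  ],
)

```text
clock: 8.9
position: [0.4376, 0.1254, 0.0651]
ee_rot: [-0.055, 0.998, 0.0, -0.0]
ft_force: [0.3, -0.3, -0.8]
grip_width: 0.157
grasp_force: 31.1
```

>>> move_arm(
  motion=[
    [[0, 0, 0.003], [0, 0, 0], -1],
    [[0, 0, 0], [0, 0, 0], -1],
    [[0, 0, 0.003], [0, 0, 0], -1],
    [[0, 0, 0], [0, 0, 0], -1],
    [[0, 0, 0], [0, 0, 0], -1],
  ],
)

```text
clock: 9.4
position: [0.4382, 0.1257, 0.0615]
ee_rot: [-0.055, 0.998, -0.0, 0.0]
ft_force: [-4.6, -1.9, 15.0]
grip_width: 0.155
grasp_force: 33.3
```

>>> move_arm(
  motion=[
    [[0, 0, 0.002], [0, 0, 0], -1],
    [[0, 0, 0], [0, 0, 0], -1],
    [[0, 0, 0], [0, 0, 0], -1],
  ],
)

```text
clock: 9.7
position: [0.4389, 0.1261, 0.0613]
ee_rot: [-0.055, 0.998, -0.0, 0.001]
ft_force: [-9.0, -4.9, 35.1]
grip_width: 0.155
grasp_force: 36.2
```

>>> move_arm(
  motion=[
    [[0.0015, 0, -0.002], [0, 0, 0], -1],
    [[0, 0, 0], [0, 0, 0], -1],
    [[0, 0, 0], [0, 0, 0], -1],
  ],
)

```text
clock: 10.0
position: [0.4372, 0.1256, 0.0614]
ee_rot: [-0.055, 0.998, -0.0, 0.001]
ft_force: [-2.8, -1.0, 13.5]
grip_width: 0.159
grasp_force: 33.3
```

```bash
python3 - <<'E'
from h import *
np.set_printoptions(precision=4,suppress=True)
O=np.array([.4458,.0504]);yw=.110;E=np.array([[np.cos(yw),np.sin(yw)],[-np.sin(yw),np.cos(yw)]])
c=snap('wrist','w5');s=snap('side','s5');o=manip.get_obs();print(E@(o['position'][:2]-O),o['position'],o['ft_force'],o['torque'],o['ee_rot'])
im=cv2.imread('pics/w5.png')[110:310,180:380];im=cv2.convertScaleAbs(cv2.resize(im,None,fx=3,fy=3,interpolation=cv2.INTER_CUBIC),alpha=1.3)
W=np.zeros((600,800,3),np.uint8);W[:,:600]=im;s=cv2.imread('pics/s5.png')[175:275,280:346];W[:303,600:]=cv2.convertScaleAbs(cv2.resize(s,(200,303),interpolation=cv2.INTER_CUBIC),alpha=1.3)
cv2.imwrite('pics/w5c.png',W)
E
```

```text
[-0.0003  0.0757] [0.4372 0.1256 0.0614] [-2.9081 -0.4512 13.1371] [-0.2495  0.5954 -0.0378] [-0.0549  0.9985  0.      0.0005]
```

View pics/w5c.png

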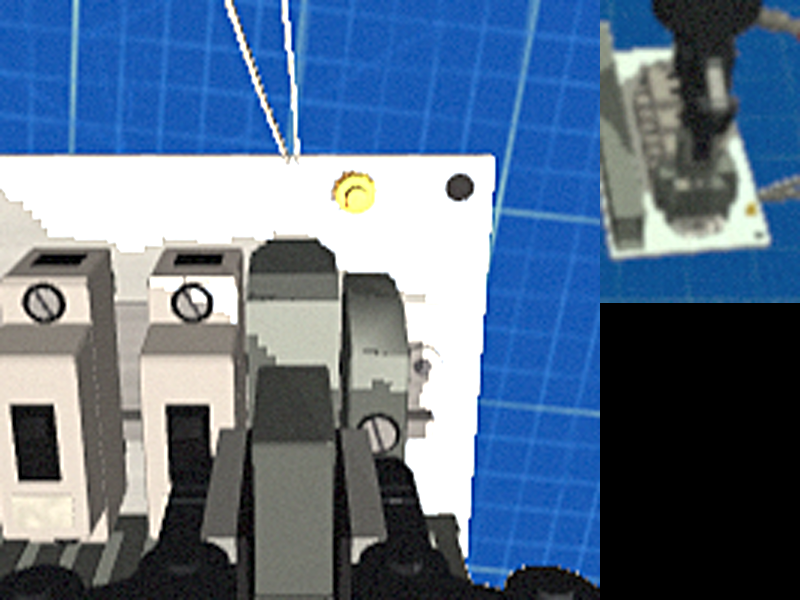

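```bash
python3 - <<'E'
from h import *
np.set_printoptions(precision=4,suppress=True)
O=np.array([.4458,.0504]);yw=.110;E=np.array([[np.cos(yw),np.sin(yw)],[-np.sin(yw),np.cos(yw)]])
for f,y0,zt in(('w5',110,0),('w4',90,.0537)):
  c=load(f)
  for dz in(0,.003,.006):
    r=[proj(c,[*(O+E.T@np.array([x,.0752])),z+zt+dz]) for x,z in((-.031,.0055),(-.031,.0435),(-.015,.0755))]
    print(f,dz,[((p[0]-180)*3,(p[1]-y0)*3) for p in r])
E
```

```text
w5 0 [(np.float64(292.7090407083329), np.float64(237.16156766696872)), (np.float64(292.84882936120977), np.float64(287.4090081804835)), (np.float64(293.04207715420716), np.float64(440.6707773884146))]
w5 0.003 [(np.float64(292.71825698939483), np.float64(240.4743868757469)), (np.float64(292.8624617208675), np.float64(292.3091997687077)), (np.float64(293.0620904051366), np.float64(449.5669619602914))]
w5 0.006 [(np.float64(292.7277375128623), np.float64(243.8821887907036)), (np.float64(292.87657165826516), np.float64(297.38105807371807)), (np.float64(293.0829336562914), np.float64(458.83209384739126))]
w4 0 [(np.float64(302.0488220666293), np.float64(294.0382102724281)), (np.float64(304.1331736888827), np.float64(343.60803606056515)), (np.float64(306.30938077337015), np.float64(496.395678621471))]
w4 0.003 [(np.float64(302.18620917777974), np.float64(297.30553575271483)), (np.float64(304.3365020315721), np.float64(348.44356880719573)), (np.float64(306.5936975514952), np.float64(505.21360660760087))]
w4 0.006 [(np.float64(302.32754041915535), np.float64(300.6666601132145)), (np.float64(304.54696470789406), np.float64(353.4487695078882)), (np.float64(306.889828209773), np.float64(514.3979355677038))]
```

The spacer's head edge projects where a fully seated spacer should (440 px measured, 440.7 px predicted), with slack on both sides. I'll release it.

>>> move_arm(
  motion=[
    [[0, 0, -0.001], [0, 0, 0], -1],
    [[0, 0, 0], [0, 0, 0], -0.5],
    [[0, 0, 0], [0, 0, 0], -0.35],
    [[0, 0, 0], [0, 0, 0], -0.2],
    [[0, 0, 0], [0, 0, 0], -0.2],
    [[0, 0, 0], [0, 0, 0], -0.2],
    [[0, 0, 0], [0, 0, 0], -0.2],
  ],
)

```text
clock: 10.8
position: [0.4366, 0.1252, 0.0614]
ee_rot: [-0.055, 0.998, -0.0, -0.0]
ft_force: [-0.2, 0.5, 0.8]
grip_width: 0.398
grasp_force: 0.0
```

>>> move_arm(
  motion=[
    [[0, 0, -0.03], [0, 0, 0], -0.2],
    [[0, 0, -0.05], [0, 0, 0], -0.2],
    [[0, 0, -0.05], [0, 0, 0], -0.2],
    [[0, 0, 0], [0, 0, 0], -0.2],
    [[0, 0, 0], [0, 0, 0], -0.2],
    [[0, 0, 0], [0, 0, 0], -0.2],
    [[0, 0, 0], [0, 0, 0], -0.2],
  ],
)

```text
clock: 11.5
position: [0.4359, 0.1252, 0.158]
ee_rot: [-0.055, 0.998, 0.0, -0.001]
ft_force: [-0.1, -0.5, -1.0]
grip_width: 0.402
grasp_force: 0.0
```

```bash
python3 - <<'E'
from h import *
np.set_printoptions(precision=4,suppress=True)
O=np.array([.4458,.0504]);yw=.110;E=np.array([[np.cos(yw),np.sin(yw)],[-np.sin(yw),np.cos(yw)]])
c=snap('wrist','w6');o=manip.get_obs();print(E@(o['position'][:2]-O),o['position'],o['ft_force'],o['joint_pos'])
im=cv2.imread('pics/w6.png')[110:310,80:346];im=cv2.convertScaleAbs(cv2.resize(im,None,fx=3,fy=3,interpolation=cv2.INTER_CUBIC),alpha=1.3)
for P in[(-.031,.066,.0435),(-.031,.084,.0435),(-.015,.068,.0755),(-.015,.082,.0755),(.015,.068,.0755)]:
    p=proj(c,[*(O+E.T@np.array(P[:2])),P[2]]);cv2.circle(im,(int((p[0]-80)*3),int((p[1]-110)*3)),2,(0,0,255),-1)
cv2.imwrite('pics/w6c.png',im)
E
```

```text
[-0.0015  0.0755] [0.436  0.1253 0.1581] [-0.0274 -0.0497 -0.4557] [ 0.9231  0.2204 -1.3882  1.9377  0.2341  1.1747  1.1283]
```

View pics/w6c.png

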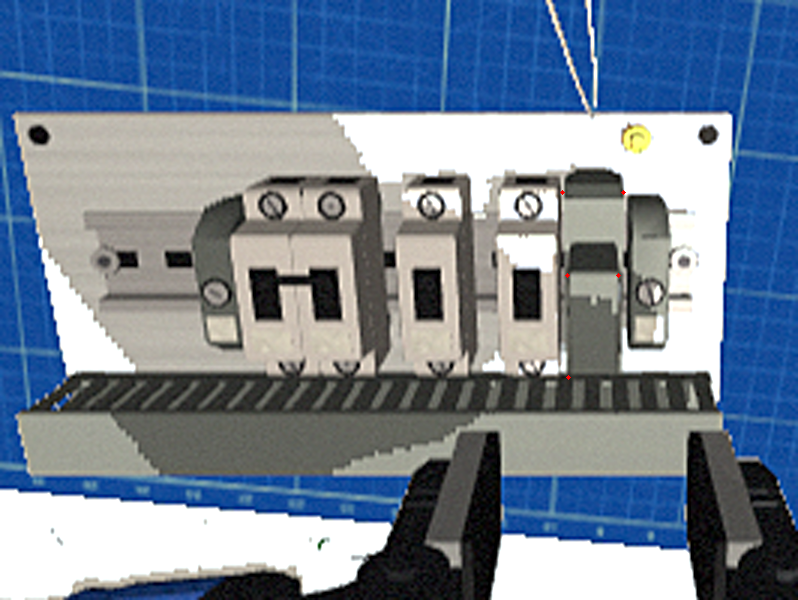

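The red dots, projected for a fully seated spacer at y 66–84 mm, fall on the spacer's edges, so it is seated. The row hasn't shifted. Next I'll move the shut fingers beyond the loose clamp, whose outer face is at panel y≈−47 mm.

>>> move_arm(
  motion=[
    [[0, -0.03, 0], [0, 0, 0], -1],
    [[0, -0.05, 0], [0, 0, 0], -1],
    [[0, -0.05, 0], [0, 0, 0], -1],
    [[0, -0.05, 0], [0, 0, 0], -1],
    [[-0.002, -0.022, 0], [0, 0, 0], -1],
    [[0, 0, 0], [0, 0, 0], -1],
    [[0, 0, 0], [0, 0, 0], -1],
    [[0, 0, 0], [0, 0, 0], -1],
    [[0, 0, 0], [0, 0, 0], -1],
    [[0, 0, 0], [0, 0, 0], -1],
  ],
)

```text
clock: 12.55
position: [0.4547, -0.0243, 0.1589]
ee_rot: [-0.056, 0.998, -0.0, -0.0]
ft_force: [0.3, -0.2, 0.4]
grip_width: -0.004
grasp_force: 0.0
```

```bash
python3 - <<'E'
from h import *
np.set_printoptions(precision=4,suppress=True)
O=np.array([.4458,.0504]);yw=.110;E=np.array([[np.cos(yw),np.sin(yw)],[-np.sin(yw),np.cos(yw)]])
o=manip.get_obs();print(E@(o['position'][:2]-O),o['position'],o['ee_rot'],o['joint_pos'],o['grip_width'])
E
```

```text
[ 0.0006 -0.0752] [ 0.4547 -0.0243  0.1589] [-0.0557  0.9984 -0.0001 -0.0001] [ 1.2317  0.2065 -1.3572  1.9344  0.2195  1.1717  1.4747] -0.004048065404461079
```

>>> move_arm(
  motion=[
    [[0, 0, 0.03], [0, 0, 0], -1],
    [[0, 0, 0.04], [0, 0, 0], -1],
    [[0, 0, 0.04], [0, 0, 0], -1],
    [[0, 0, 0.035], [0, 0, 0], -1],
    [[0, 0, 0.02], [0, 0, 0], -1],
    [[0, 0, 0.01], [0, 0, 0], -1],
    [[0, 0, 0], [0, 0, 0], -1],
    [[0, 0, 0], [0, 0, 0], -1],
    [[0, 0, 0], [0, 0, 0], -1],
  ],
)

```text
clock: 13.45
position: [0.4553, -0.0253, 0.0285]
ee_rot: [-0.055, 0.998, -0.0, 0.001]
ft_force: [0.0, 0.6, 1.5]
grip_width: -0.004
grasp_force: 0.0
```

>>> move_arm(
  motion=[
    [[0, 0.005, 0], [0, 0, 0], -1],
    [[0, 0.005, 0], [0, 0, 0], -1],
    [[0, 0.005, 0], [0, 0, 0], -1],
    [[0, 0.005, 0], [0, 0, 0], -1],
    [[0, 0.005, 0], [0, 0, 0], -1],
    [[0, 0, 0], [0, 0, 0], -1],
  ],
)

```text
clock: 14.05
position: [0.4526, -0.006, 0.0277]
ee_rot: [-0.055, 0.998, 0.0, -0.0]
ft_force: [-0.6, -0.7, -0.4]
grip_width: -0.001
grasp_force: 0.0
```

>>> move_arm(
  motion=[
    [[0, 0.004, 0], [0, 0, 0], -1],
    [[0, 0.004, 0], [0, 0, 0], -1],
    [[0, 0.004, 0], [0, 0, 0], -1],
    [[0, 0.004, 0], [0, 0, 0], -1],
    [[0, 0, 0], [0, 0, 0], -1],
  ],
)

```text
clock: 14.55
position: [0.4512, 0.0059, 0.0277]
ee_rot: [-0.055, 0.998, 0.0, -0.0]
ft_force: [-0.0, -0.9, 0.1]
grip_width: 0.0
grasp_force: 0.0
```

>>> move_arm(
  motion=[
    [[0, 0.003, 0], [0, 0, 0], -1],
    [[0, 0.003, 0], [0, 0, 0], -1],
    [[0, 0.003, 0], [0, 0, 0], -1],
    [[0, 0, 0], [0, 0, 0], -1],
  ],
)

```text
clock: 14.95
position: [0.4505, 0.0125, 0.0277]
ee_rot: [-0.055, 0.998, 0.0, -0.0]
ft_force: [0.1, -1.4, 0.1]
grip_width: -0.002
grasp_force: 0.4
```

>>> move_arm(
  motion=[
    [[0, 0.003, 0], [0, 0, 0], -1],
    [[0, 0.003, 0], [0, 0, 0], -1],
    [[0, 0, 0], [0, 0, 0], -1],
  ],
)

```text
clock: 15.25
position: [0.45, 0.017, 0.0277]
ee_rot: [-0.055, 0.998, 0.0, -0.0]
ft_force: [-0.0, -0.3, -0.1]
grip_width: 0.004
grasp_force: 0.4
```

>>> move_arm(
  motion=[
    [[0, 0.003, 0], [0, 0, 0], -1],
    [[0, 0, 0], [0, 0, 0], -1],
  ],
)

```text
clock: 15.45
position: [0.4498, 0.019, 0.0277]
ee_rot: [-0.055, 0.998, 0.0, -0.0]
ft_force: [-0.4, -2.4, -1.1]
grip_width: 0.003
grasp_force: 0.8
```

>>> move_arm(
  motion=[
    [[0, 0.003, 0], [0, 0, 0], -1],
    [[0, 0, 0], [0, 0, 0], -1],
  ],
)

```text
clock: 15.65
position: [0.4496, 0.0211, 0.0277]
ee_rot: [-0.055, 0.998, -0.0, -0.0]
ft_force: [0.8, -2.7, -0.4]
grip_width: 0.0
grasp_force: 1.4
```

>>> move_arm(
  motion=[
    [[0, 0.003, 0], [0, 0, 0], -1],
    [[0, 0, 0], [0, 0, 0], -1],
  ],
)

```text
clock: 15.85
position: [0.4495, 0.0219, 0.0277]
ee_rot: [-0.054, 0.999, -0.001, -0.0]
ft_force: [0.4, -9.2, 1.6]
grip_width: 0.003
grasp_force: 4.5
```

>>> move_arm(
  motion=[
    [[0, 0.003, 0], [0, 0, 0], -1],
    [[0, 0, 0], [0, 0, 0], -1],
  ],
)

```text
clock: 16.05
position: [0.4494, 0.0222, 0.0277]
ee_rot: [-0.054, 0.999, -0.002, -0.0]
ft_force: [0.3, -15.9, 3.5]
grip_width: -0.001
grasp_force: 8.5
```

>>> move_arm(
  motion=[
    [[0, 0.002, 0], [0, 0, 0], -1],
    [[0, 0, 0], [0, 0, 0], -1],
  ],
)

```text
clock: 16.25
position: [0.4494, 0.0222, 0.0277]
ee_rot: [-0.053, 0.999, -0.003, -0.001]
ft_force: [1.4, -22.4, 4.2]
grip_width: -0.003
grasp_force: 11.1
```

The row stopped at 22 N, a firm push. I'll check numerically that it has closed, using the spacing of the toggles and the spacer.

```bash
python3 - <<'E'
from h import *
np.set_printoptions(precision=4,suppress=True)
O=np.array([.4458,.0504]);yw=.110;E=np.array([[np.cos(yw),np.sin(yw)],[-np.sin(yw),np.cos(yw)]])
for f in('w6','w7'):
    c=load(f) if f=='w6' else snap('wrist',f)
    g=cv2.cvtColor(c['pixels'],cv2.COLOR_RGB2GRAY)
    m=(g<45).astype(np.uint8);n,l,s,ce=cv2.connectedComponentsWithStats(m)
    print(f)
    for i in range(1,n):
        if s[i,4]>40:
            X=E@(ray(c,*ce[i],.05)[:2]-O)
            if -.05<X[1]<.1 and abs(X[0])<.04: print(s[i],X)
o=manip.get_obs();print(o['ft_force'],o['position'])
E
```

```text
w6
[269 167  18   4  64] [-0.0372  0.0749]
[288 182   3  42  54] [-0.0089  0.0852]
[269 191  17  10 137] [-0.0133  0.0748]
[135 194   9   5  41] [-0.0126 -0.0488]
[163 200  31  17 319] [-0.0022 -0.0152]
[218 200  10  16 143] [-0.0018  0.0247]
[251 200   9  16 144] [-0.0017  0.0545]
[  90  231  163   17 1288] [ 0.0309 -0.0239]
[255 234  65  13 464] [0.0309 0.083 ]
w7
[450 203  62  45 444] [-0.0356  0.059 ]
[339 224  17  15  63] [-0.0314  0.0022]
[376 224  17  15  57] [-0.0319  0.0184]
[413 224  17  15  63] [-0.0317  0.0349]
[450 224  17  15  66] [-0.0316  0.0513]
[236 248  14   8 112] [-0.0214 -0.0448]
[ 477  257   68  100 2795] [0.007  0.0819]
[416 276  23  29 453] [-0.0006  0.0425]
[454 276  24  30 491] [-0.0008  0.0609]
[439 329  41  18 271] [0.0272 0.0629]
[  0.5611 -22.4531   4.4432] [0.4494 0.0223 0.0277]
```

```bash
python3 -c "
from workcell import order
print(order.hand_in())"
```

```text
the job is handed in; nothing more can be done
None
```

The spacer is seated in the wide gap and let go, the row measures closed up, and I handed the job in at about 16 s of the 48 s limit with the arm holding the loose clamp at about 22 N; no verdict came back, and I viewed 11 pictures by mistake, one over the limit of 10.

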